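# Sweep spent cuvette segments into the discard tray

## Task

Using the fingers like a broom, sweep the two spent black cuvette segments along the worktop into the open-fronted metal discard tray, so that both end up lying flat and wholly inside it, past its front lip. Only push them, never lift them off the surface, and leave the vial, the bottle and the timer standing where they are.

Things in the scene. Friction and masses are not known exactly. Their poses are not given: they have to be found in the camera images.
- tray: Plain metal discard tray, fixed, open at the front like a dustpan. Origin on the worktop under the middle of its floor; x points from the open front to the back wall (the way things are swept in), y across, z up. Inside 100 mm deep (x -50 to 50), 150 mm wide (y -75 to 75); floor 2 mm thick; back and side walls 3 mm thick, 32 mm high; no wall at the front.
- tray_lip (a point): Middle of the tray's front edge, at tray x = -62 mm, on the worktop. From here a shallow ramped lip rises 2 mm to the floor, which begins at tray x = -50 mm; it spans the whole width.
- seg_a_mid (a point): Centre (10 mm up) of one of two alike spent cuvette segments: a low loose black bar, 104 mm along its y, 28 mm along its x, 26 mm high (the firm body is the lowest 20 mm), 90 g. This one starts nearer to the tray, lying roughly across in front of its mouth.
- seg_b_mid (a point): Centre (10 mm up) of one of two alike spent cuvette segments: a low loose black bar, 104 mm along its y, 28 mm along its x, 26 mm high (the firm body is the lowest 20 mm), 90 g. This one starts behind the other as seen from the tray, with too little room for fingers between the two; swept toward the tray it pushes the other ahead of it.
- seg_a_end1 (a point): Middle of the +y end face of the segment that starts nearer to the tray, 52 mm from its centre along its length, 10 mm above its underside.
- seg_a_end2 (a point): Middle of the -y end face of the segment that starts nearer to the tray, 52 mm from its centre along its length, 10 mm above its underside.
- seg_b_end1 (a point): Middle of the +y end face of the segment that starts farther from the tray, 52 mm from its centre along its length, 10 mm above its underside.
- seg_b_end2 (a point): Middle of the -y end face of the segment that starts farther from the tray, 52 mm from its centre along its length, 10 mm above its underside.
- vial: Round vial of test strips, 37 mm across, 66 mm high, loose; bystander beyond the swept strip. Origin at the centre of its underside.
- bottle: Small round capped reagent bottle, 34 mm across, 62 mm high, loose; bystander beyond the swept strip. Origin at the centre of its underside.
- timer: Flat square bench timer, 64 x 66 mm, 19 mm high, loose; bystander to the left of the work. Origin at the centre of its underside.
Things that resemble listed ones, but are neither listed nor needed, are in the scene too. Leave any white look-alike of the part that bears seg_b_mid alone.

How it is judged:
By the outcome, as a careful person would: the job done as asked, in the order asked, and still so for the second after the job is handed in, with the robot touching nothing.
It also fails if it takes over 40 s, if anything falls off the work surface, if the arm or the gripper's body presses on something with over 40 N, if the wrist force passes 120 N, or if a joint passes its speed limit or range.

## Robot

A 6-joint arm with a two-finger parallel gripper is mounted at the origin on a cart in front of the work surface, level with it; the furniture and walls round the work are solid. World frame = base frame: x ahead of the robot, y to its left, z up, the work surface at z = 0. Lengths are in mm, angles in rad, forces in N, time in s.
With the tool pointing down it reaches from about 350 to 975 mm from the base axis. Payload 7.1 kg.
Tool frame: the origin (TCP) lies between the finger pads; the fingertips stand 14 mm ahead of it and the grasp point (between the pads) lies 5 mm behind it; z points along the fingers, y is the direction in which the jaws open and shut (so a half turn about z gives the same grasp; the last joint's range is limited). The gripper opens to 88 mm and grips with 3 to 60 N. Pads are 20 mm wide; open, the fingers measure 115 mm over their backs; the gripper's body (75 mm by 178 mm) begins 61 mm behind the grasp point.
Start: joints at [1.214, 0.423, 1.63, -0, 1.089, -0.019], TCP at [207.101, 589.673, 206.575] pointing down, gripper open.
Joint ranges: [-3, 3], [-0.9, 2.11], [0.09, 2.58], [-1.31, 4.45], [0.11, 2.69], [-2.54, 2.54]. Speed limits (rad/s): [2.39, 2.39, 3.01, 3.14, 3.14, 3.14].

## Interface

Orientations are given as a rotation vector (axis times angle).
In Python, from workcell import get_obs, get_image, calibration, close_job, regions_of, place_of gives the robot as it stands.
- The arm moves only by the tool move_arm, never from a script. Its argument "deltas" is a list of rows, each a list of 5 numbers: the closure in counts, from 0 (fully open) to 255 (shut), then the shift along the tool's x, y, z in m, then the turn about the tool's z in rad. In form: [[grip, x, y, z, roll], ...]. A call has 1 to 5 rows; each row is the pose to reach, as a shift and turn from the pose commanded when the call began, along the tool's axes at that moment; what a row does not reach only later rows make up. A row lasts 1/12 s, in which the tool goes at most 41.7 mm and 7.16 degrees, less where a joint would pass 70% of its speed; a pose out of reach is approached as far as the arm can. A call with a gripper value outside its range is refused whole. The fingers move at their own pace and stop on an object; the grip force is fixed at half the most. Time passes only in rows, so rows that repeat a pose let the fingers close. It gives the time, the measured TCP pose, the force and the opening at its end, in the units of the state.
- get_obs(): the state, without advancing time (a new reading comes with each control period).
- get_image(name): name is "side" or "top" or "wrist"; returns the picture (400x640x3 uint8, blue, green, red); there is no depth.
- calibration(name): a dict with "intrinsics" (3x3 intrinsics, pixels), "world_to_cam" (4x4, takes a point from world to camera coordinates); the wrist camera has in their place "hand_eye" (4x4, takes a point from camera to tool coordinates, whose origin is the TCP and whose axes are the flange's). Camera axes: x right, y down, z forward; pixel columns grow to the right and rows downward; lengths in mm; the calibration is good to about 2 mm. A picture is of the moment at which its call begins: read the wrist's pose just before it. calibration takes no time and is no camera call.
- close_job(): hands the job in, once; it reports no verdict.
Trained networks look in the newest picture that a camera, given by its name, has taken for a name from the list of things; names that differ only in an ending like _2 or _b are one class to them, and where a whole thing is asked for, a point or a joint stands for the part that bears it (a point fixed in the world has none). Each returns a list of dicts, best first, with "conf" (0 to 1); they miss things now and then, are a little off and sometimes report something else, mostly with a low value. They report only what shows in the picture. A call takes as long as a camera call. They do not tell look-alikes from the thing itself.
- regions_of(camera, name): "region" (400x640 bool, what is visible of it).
- place_of(camera, name): "location" ([x, y, z] in mm, in world coordinates, good to about 4 mm: a listed point, or the origin of a listed thing).
The state is a dict: "t": time; "qpos": joint angles; "qvel": joint speeds; "joint_torque": joint torques, N m; "ee_pos": TCP position; "orientation": TCP orientation; "ft_force": force on the tool from outside, world axes, zero at the start; "moment": the same for the moment, N m; "width": finger opening in mm.
Only numpy, scipy, OpenCV 4.12 (cv2) and the standard library are available. Lean on these libraries where they do the work, as an engineer would, in place of code of your own. Each camera call takes 0.05 s, during which the arm holds its last target.

## Working session

There is one attempt and no reset: what is moved stays moved. The work goes in short steps, Python scripts to look and compute and a tool call to move; the robot and the scene stay as the last step left them, time stands still between calls to the robot, and variables do not carry over. Pictures are saved under pics/ and viewed, and the job is handed in when it is done.

Besides the shell and the picture viewer there is one more tool, called after "Call:" by a JSON object that holds its "api" and its "payload". move_arm: Moves the arm, as the interface text tells. Its arguments: {"type":"object","properties":{"deltas":{"type":"array","items":{"type":"array","items":{"type":"number"}}}},"required":["deltas"]}

```bash
mkdir -p pics; ls; python3 - <<'E'
from workcell import *
import cv2
o=get_obs(); print(o['t'],o['ee_pos'],o['orientation'],o['width'])
for c in ['top','side']:
    im=get_image(c); cv2.imwrite(f'pics/{c}0.png',im)
    for n in ['tray','tray_lip','seg_a_mid','seg_a_end1','seg_a_end2','seg_b_mid','seg_b_end1','seg_b_end2','vial','bottle','timer']:
        print(c,n,[(round(d['conf'],2),[round(float(v)) for v in d['location']]) for d in place_of(c,n)][:4])
print(get_obs()['t'])
E
```

```text
pics
0.0 [206.90656919 589.13333896 205.8006694 ] [-5.28011845e-01 -3.09664874e+00  2.39903119e-03] 87.84728516329058
top tray [(0.6, [565, -482, -3])]
top tray_lip [(0.62, [565, -420, 2])]
top seg_a_mid [(0.81, [574, -360, 11]), (0.45, [539, -282, 9])]
top seg_a_end1 [(0.95, [523, -337, 6]), (0.56, [620, -369, 8])]
top seg_a_end2 [(0.95, [523, -337, 6]), (0.56, [620, -369, 8])]
top seg_b_mid [(0.94, [594, -280, 13]), (0.92, [490, -145, 8])]
top seg_b_end1 [(0.96, [648, -280, 9]), (0.95, [477, -199, 8]), (0.91, [492, -90, 6]), (0.83, [539, -282, 8])]
top seg_b_end2 [(0.96, [648, -280, 9]), (0.95, [477, -199, 8]), (0.91, [492, -90, 6]), (0.83, [539, -282, 8])]
top vial [(0.73, [694, -393, 2])]
top bottle [(0.55, [706, -279, 0])]
top timer [(0.82, [479, -20, -1])]
side tray [(0.7, [562, -482, 2])]
side tray_lip [(0.9, [573, -419, 3])]
side seg_a_mid [(0.91, [568, -356, 9]), (0.29, [539, -278, 10])]
side seg_a_end1 [(0.92, [517, -347, 12]), (0.59, [618, -372, 11])]
side seg_a_end2 [(0.92, [517, -347, 12]), (0.59, [618, -372, 11])]
side seg_b_mid [(0.58, [487, -148, 10])]
side seg_b_end1 [(0.91, [480, -200, 9]), (0.9, [642, -280, 11]), (0.79, [540, -280, 10]), (0.78, [492, -92, 8])]
side seg_b_end2 [(0.91, [480, -200, 9]), (0.9, [642, -280, 11]), (0.79, [540, -280, 10]), (0.78, [492, -92, 8])]
side vial [(0.81, [694, -398, 2]), (0.51, [640, -282, 11])]
side bottle [(0.86, [708, -277, 7])]
side timer [(0.95, [477, -22, -1]), (0.4, [694, -399, 1]), (0.39, [644, -280, 14])]
1.2
```

View pics/top0.png

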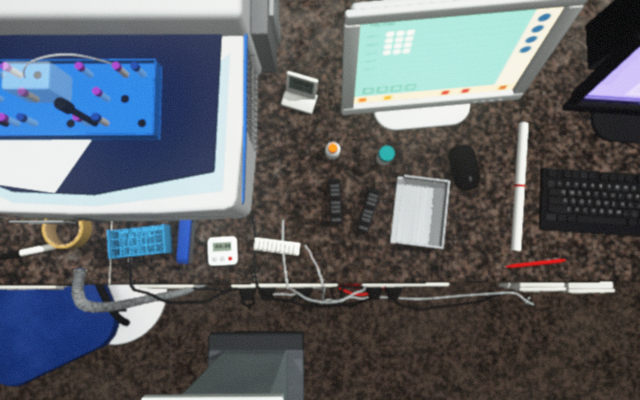

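View pics/side0.png

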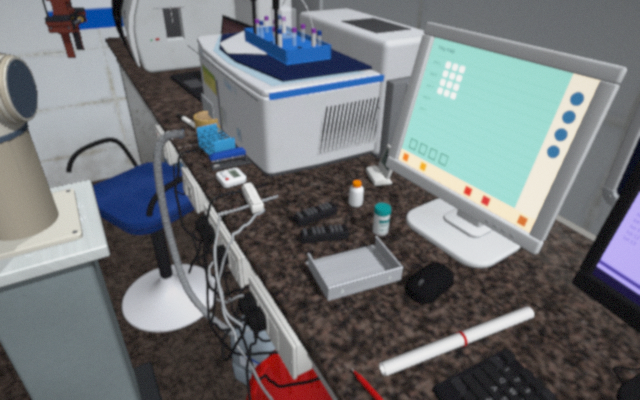

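```bash
cat > h.py <<'E'
import numpy as np, cv2
from workcell import *
from scipy.spatial.transform import Rotation as R
def proj(c,P):
    k=calibration(c); W=k['world_to_cam'];P=np.atleast_2d(P).astype(float)
    q=P@W[:3,:3].T+W[:3,3]; p=q@k['intrinsics'].T; return p[:,:2]/p[:,2:]
def unproj(c,uv,z):
    k=calibration(c); W=k['world_to_cam']; C=-W[:3,:3].T@W[:3,3]
    uv=np.atleast_2d(uv).astype(float); d=np.c_[uv,np.ones(len(uv))]@np.linalg.inv(k['intrinsics']).T@W[:3,:3]
    return C+d*((z-C[2])/d[:,2])[:,None]
def rect(cx,cy,yaw,x0,x1,y0,y1,z):
    c,s=np.cos(yaw),np.sin(yaw)
    return np.array([[cx+c*a-s*b,cy+s*a+c*b,z] for a,b in [(x0,y0),(x1,y0),(x1,y1),(x0,y1)]])
def crop(c,im,polys,box,f,name):
    u0,v0,u1,v1=box; o=cv2.resize(im[v0:v1,u0:u1],None,fx=f,fy=f,interpolation=cv2.INTER_CUBIC)
    for P,col in polys:
        p=((proj(c,P)-[u0,v0]+.5)*f).astype(int); cv2.polylines(o,[p],True,col,1)
    cv2.imwrite('pics/'+name,o)
def want(pos,sweepyaw):
    """world pos wanted; tool -x along sweepyaw. prints tool shift, roll"""
    o=get_obs(); M=R.from_rotvec(o['orientation']).as_matrix()
    d=M.T@(np.array(pos)-o['ee_pos'])
    t=-np.array([np.cos(sweepyaw),np.sin(sweepyaw),0]); l=M.T@t
    print('t',o['t'],'pos',o['ee_pos'].round(1),'shift',d.round(1),'roll',round(np.arctan2(l[1],l[0]),4),'F',o['ft_force'].round(1),'w',round(o['width'],1))
E
python3 - <<'E'
from h import *
im=get_image('top')
for n in ['tray','seg_a_mid','seg_b_mid']:
    for r in regions_of('top',n)[:3]:
        m=r['region'].astype(np.uint8); z={'tray':16}.get(n,20)
        cs=max(cv2.findContours(m,0,2)[0],key=cv2.contourArea)
        w=unproj('top',cs[:,0].astype(float),z)[:,:2].astype(np.float32)
        print(n,round(r['conf'],2),cv2.minAreaRect(w))
yaw=-np.pi/2-0.104
P=[(rect(565,-482,yaw,-62,53,-78,78,0),(0,255,0)),(rect(565,-482,yaw,-50,53,-78,78,32),(0,0,255)),
(rect(571,-358,yaw-.17,-14,14,-52,52,20),(255,255,0)),(rect(592,-280,-np.pi/2,-14,14,-52,52,20),(255,0,255))]
crop('top',im,P,(300,130,460,260),5,'c0.png')
want([590,-240,206],yaw)
E
```

```text
tray 0.62 ((565.4110717773438, -476.24957275390625), (123.95140075683594, 163.9820556640625), 82.51336669921875)
seg_a_mid 0.84 ((569.9161987304688, -357.27984619140625), (28.67423439025879, 104.79579162597656), 71.9682388305664)
seg_a_mid 0.41 ((478.6568908691406, -24.100109100341797), (66.12232208251953, 66.03035736083984), 0.9909124374389648)
seg_b_mid 0.86 ((591.9216918945312, -280.6663513183594), (100.2083740234375, 28.323575973510742), 2.0638954639434814)
seg_b_mid 0.65 ((487.9364013671875, -146.5511932373047), (104.0077133178711, 27.87642478942871), 82.363525390625)
t 1.4 pos [207.1 589.7 206.6] shift [-6.363e+02 -6.559e+02  6.000e-01] roll 1.337 F [0.2 0.  0.7] w 87.9
```

View pics/c0.png

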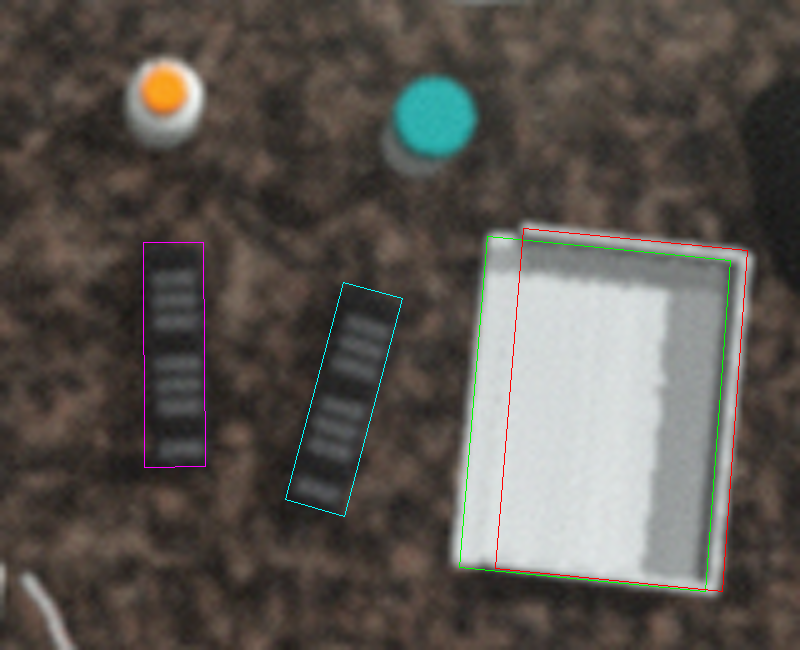

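Call:
{"api": "move_arm", "payload": {"deltas": [[0,-0.024,-0.032,0,0],[0,-0.049,-0.064,0,0],[0,-0.073,-0.096,0,0],[0,-0.098,-0.128,0,0],[0,-0.122,-0.16,0,0]]}}

```text
t: 1.82
ee_pos: [269.3, 396.6, 206.6]
orientation: [0.527, 3.097, 0.0]
ft_force: [0.4, 0.2, 0.9]
width: 87.9
```

Call:
{"api": "move_arm", "payload": {"deltas": [[0,-0.024,-0.032,0,0],[0,-0.049,-0.064,0,0],[0,-0.073,-0.096,0,0],[0,-0.098,-0.128,0,0],[0,-0.122,-0.16,0,0]]}}

```text
t: 2.23
ee_pos: [331.6, 205.2, 206.9]
orientation: [0.527, 3.096, 0.001]
ft_force: [1.1, 0.7, 0.6]
width: 87.6
```

Call:
{"api": "move_arm", "payload": {"deltas": [[0,-0.024,-0.032,0,0.1],[0,-0.049,-0.064,0,0.2],[0,-0.073,-0.096,0,0.3],[0,-0.098,-0.128,0,0.4],[0,-0.122,-0.16,0,0.5]]}}

```text
t: 2.65
ee_pos: [393.8, 13.5, 207.0]
orientation: [1.285, 2.866, 0.001]
ft_force: [2.1, 0.0, -0.2]
width: 87.9
```

```bash
python3 -c "
from h import *
want([425,-200,206],-np.pi/2-.108)"
```

```text
t 2.65 pos [393.8  13.5 207. ] shift [-180.1 -118.7    1.1] roll 0.836 F [ 2.1  0.  -0.2] w 87.9
```

Call:
{"api": "move_arm", "payload": {"deltas": [[80,-0.034,-0.022,0,0.12],[80,-0.068,-0.045,0,0.24],[80,-0.102,-0.067,0,0.36],[80,-0.136,-0.09,0,0.48],[80,-0.17,-0.112,0,0.6]]}}

```text
t: 3.07
ee_pos: [423.7, -188.1, 206.8]
orientation: [2.076, 2.357, 0.0]
ft_force: [1.1, 0.3, 0.3]
width: 60.7
```

```bash
python3 -c "
from h import *
want([587,-225,206],-np.pi/2-.108)"
```

```text
t 3.0667 pos [ 423.7 -188.1  206.8] shift [-57.2 157.4   0.9] roll 0.2346 F [1.1 0.3 0.3] w 60.7
```

Call:
{"api": "move_arm", "payload": {"deltas": [[80,-0.014,0.039,0,0.1],[80,-0.028,0.078,0,0.2],[80,-0.042,0.117,0,0.235],[80,-0.057,0.157,0,0.235],[80,-0.057,0.157,0,0.235]]}}

```text
t: 3.48
ee_pos: [593.4, -223.3, 206.3]
orientation: [2.329, 2.102, 0.004]
ft_force: [-0.3, -0.3, 0.4]
width: 60.0
```

```bash
python3 -c "
from h import *
want([587,-225,20],-np.pi/2-.108)
cv2.imwrite('pics/top1.png',get_image('top'));cv2.imwrite('pics/side1.png',get_image('side'))"
```

```text
t 3.4833 pos [ 593.4 -223.3  206.3] shift [ -2.1  -7.  186.3] roll 0.006 F [-0.3 -0.3  0.4] w 60.0
```

View pics/side1.png

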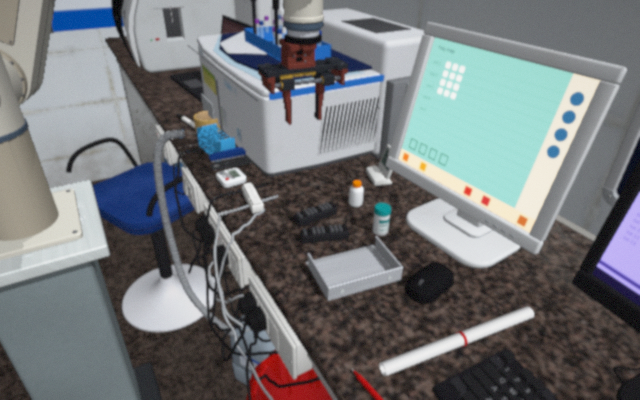

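View pics/top1.png

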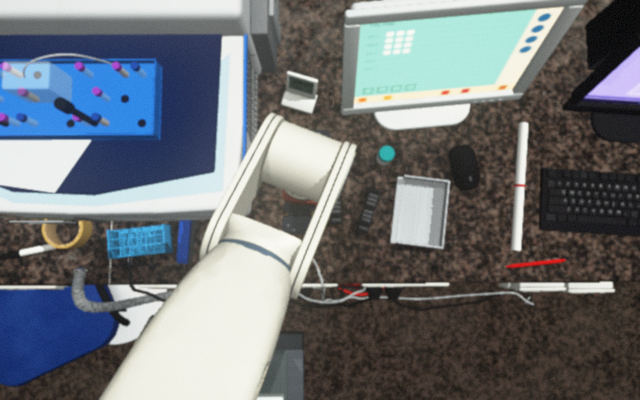

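Call:
{"api": "move_arm", "payload": {"deltas": [[80,0,0,0.04,0],[80,0,0,0.08,0],[80,0,0,0.12,0],[80,0,0,0.15,0],[80,0,0,0.17,0]]}}

```text
t: 4.0
ee_pos: [583.4, -220.2, 33.7]
orientation: [-2.328, -2.102, 0.004]
ft_force: [1.1, 0.4, 0.5]
width: 60.1
```

Call:
{"api": "move_arm", "payload": {"deltas": [[80,0,0,0.007,0],[80,0,0,0.014,0],[80,0,0,0.016,0],[80,0,0,0.016,0]]}}

```text
t: 4.33
ee_pos: [587.3, -221.6, 21.6]
orientation: [2.331, 2.105, 0.001]
ft_force: [-0.4, 0.5, -0.3]
width: 60.1
```

```bash
python3 -c "
from h import *
want([590,-250,20],-np.pi/2-.108)
cv2.imwrite('pics/side2.png',cv2.resize(get_image('side')[140:280,240:440],None,fx=4,fy=4))"
```

```text
t 4.3333 pos [ 587.3 -221.6   21.6] shift [-28.    5.6   1.6] roll 0.006 F [-0.4  0.5 -0.3] w 60.1
```

View pics/side2.png

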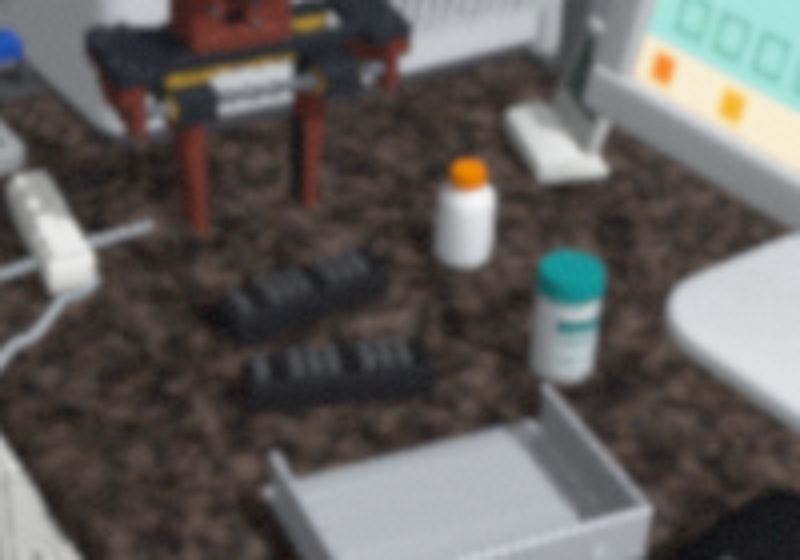

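Call:
{"api": "move_arm", "payload": {"deltas": [[80,-0.008,0.006,0.001,0.005],[80,-0.02,0.006,0.001,0.005],[80,-0.03,0.006,0.001,0.005],[80,-0.04,0.006,0.001,0.005],[80,-0.05,0.006,0.001,0.005]]}}

```text
t: 4.8
ee_pos: [587.7, -273.4, 19.8]
orientation: [2.338, 2.098, 0.0]
ft_force: [0.0, -0.6, 0.5]
width: 60.2
```

Call:
{"api": "move_arm", "payload": {"deltas": [[80,-0.008,0,0,0],[80,-0.016,0,0,0],[80,-0.024,0,0,0],[80,-0.032,0,0,0],[80,-0.04,0,0,0]]}}

```text
t: 5.22
ee_pos: [583.4, -312.3, 19.5]
orientation: [-2.337, -2.099, 0.0]
ft_force: [-0.5, -0.3, -0.7]
width: 59.9
```

```bash
python3 -c "
from h import *
want([565,-482,20],-np.pi/2-.108)
cv2.imwrite('pics/side3.png',cv2.resize(get_image('side')[140:300,240:440],None,fx=4,fy=3.7))"
```

```text
t 5.2167 pos [ 583.4 -312.3   19.5] shift [-170.7   -0.2   -0.5] roll 0.001 F [-0.5 -0.3 -0.7] w 59.9
```

View pics/side3.png

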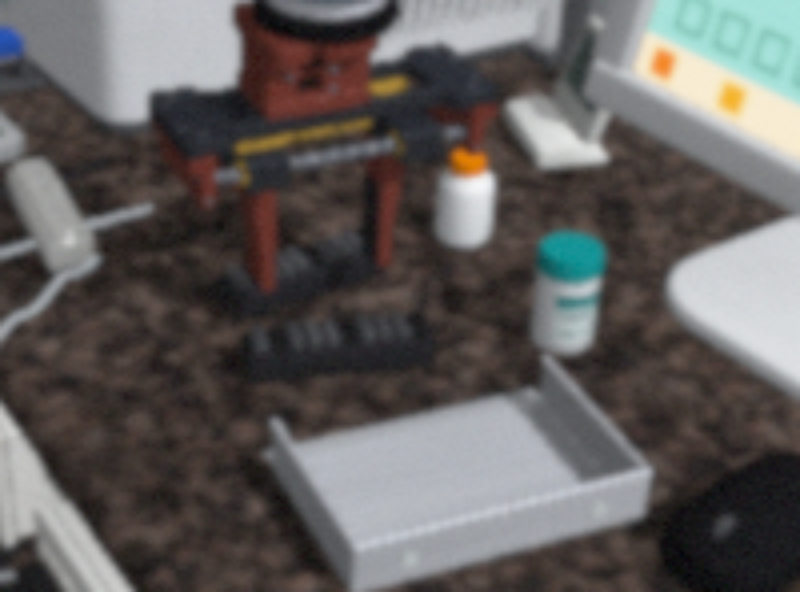

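```bash
python3 -c "
from h import *
im=get_image('side')
P=[(rect(592,-280,-np.pi/2,-14,14,-52,52,20),(255,0,255)),(rect(583.4,-312,-np.pi/2-.108,-10,10,-44,44,5.5),(0,255,0)),(rect(586,-336,-np.pi/2-.108,-14,14,-52,52,20),(0,255,255))]
crop('side',im,P,(280,180,400,260),6,'c3.png')
for n in ['seg_a_mid','seg_b_mid','seg_b_end1','bottle','vial']: print(n,[(round(d['conf'],2),[round(float(v)) for v in d['location']]) for d in place_of('side',n)][:4])
"
```

```text
seg_a_mid [(0.8, [567, -359, 9]), (0.67, [566, -480, -1])]
seg_b_mid [(0.85, [489, -148, 8]), (0.63, [591, -278, 10])]
seg_b_end1 [(0.92, [492, -93, 7]), (0.85, [641, -281, 11]), (0.78, [480, -201, 8]), (0.56, [539, -282, 11])]
bottle [(0.73, [709, -278, 7]), (0.57, [516, -343, 11]), (0.37, [571, -360, 9])]
vial [(0.82, [693, -403, 1])]
```

View pics/c3.png

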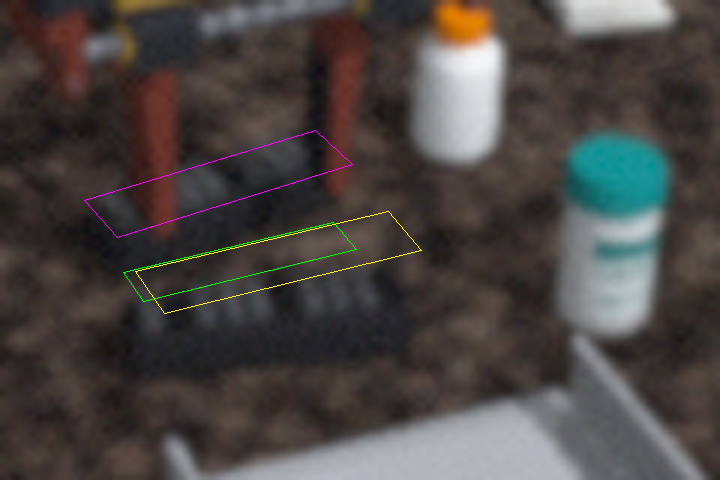

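```bash
python3 -c "
from h import *
for s in (-1,1):
  for z in (5,15,25,35):
    c=np.array([583.4,-312.3,z])+s*37*np.array([.994,-.108,0])
    print(s,z,proj('side',c).round(1))
print('obs tips left 305.8,219.5 right 336.2,212')
im=get_image('wrist');cv2.imwrite('pics/w3.png',im)
im=get_image('top');cv2.imwrite('pics/t3.png',im)
o=get_obs();print(o['qpos'],o['ee_pos'],o['ft_force'])
"
```

```text
-1 5 [[304.7 226.9]]
-1 15 [[304.7 223.3]]
-1 25 [[304.7 219.7]]
-1 35 [[304.7 216. ]]
1 5 [[334.3 219.7]]
1 15 [[334.5 216.2]]
1 25 [[334.6 212.6]]
1 35 [[334.8 209. ]]
obs tips left 305.8,219.5 right 336.2,212
[-5.07692130e-01  7.11551501e-01  1.63049883e+00  4.84844963e-05
  7.99714190e-01 -4.01305221e-01] [ 583.70197445 -311.10190407   19.55695909] [-0.40831704  1.15536981 -0.39725582]
```

View pics/w3.png

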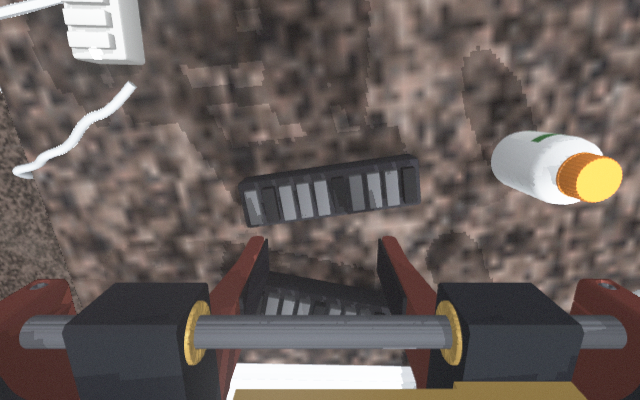

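View pics/t3.png

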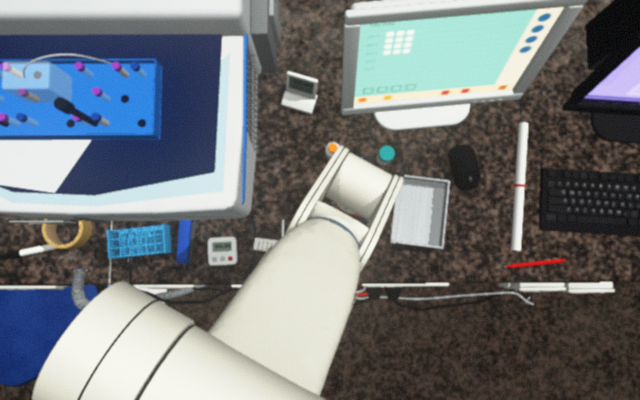

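```bash
python3 -c "
from h import *
k=calibration('wrist');H=k['hand_eye'];K=k['intrinsics'];Hi=np.linalg.inv(H)
print(H.round(2))
def pt(P):
  q=Hi[:3,:3]@np.array(P,float)+Hi[:3,3];p=K@q;return (p[:2]/p[2]).round(0)
for L in (-6,14):
  for x in (-10,10): print('tip',L,x,pt([x,-30,L]),pt([x,30,L]))
o=get_obs();M=R.from_rotvec(o['orientation']).as_matrix()
for dz in (0,10,20,30):
  e=o['ee_pos']+[0,0,dz]
  print(dz,'a/b corners top26',[pt(M.T@(p-e)) for p in rect(592,-280.5,-np.pi/2,-14,14,-52,52,26)],'bottle top',pt(M.T@(np.array([706,-279,62])-e)))
"
```

```text
[[   0.     -0.96   -0.29   78.78]
 [   1.      0.      0.     -0.37]
 [  -0.     -0.29    0.96 -178.84]
 [   0.      0.      0.      1.  ]]
tip -6 -10 [273. 262.] [373. 262.]
tip -6 10 [271. 230.] [375. 230.]
tip 14 -10 [277. 247.] [369. 247.]
tip 14 10 [276. 219.] [370. 219.]
0 a/b corners top26 [array([236., 180.]), array([245., 228.]), array([426., 209.]), array([425., 160.])] bottle top [593. 187.]
10 a/b corners top26 [array([240., 176.]), array([248., 222.]), array([421., 204.]), array([420., 157.])] bottle top [576. 182.]
20 a/b corners top26 [array([244., 173.]), array([252., 216.]), array([416., 199.]), array([415., 155.])] bottle top [561. 177.]
30 a/b corners top26 [array([248., 170.]), array([255., 211.]), array([412., 195.]), array([411., 153.])] bottle top [547. 173.]
```

Call:
{"api": "move_arm", "payload": {"deltas": [[80,0,0,-0.015,0],[80,0,0,-0.03,0],[80,0.03,0,-0.03,0],[80,0.06,0,-0.03,0],[80,0.085,0,-0.03,0]]}}

```text
t: 6.08
ee_pos: [593.7, -226.3, 52.0]
orientation: [2.336, 2.097, 0.002]
ft_force: [-0.0, -0.0, 0.2]
width: 60.1
```

Call:
{"api": "move_arm", "payload": {"deltas": [[80,0,0,0,0],[80,0,0,0.015,0],[80,0,0,0.03,0],[80,0,0,0.03,0]]}}

```text
t: 6.42
ee_pos: [591.4, -226.8, 18.0]
orientation: [-2.335, -2.098, 0.002]
ft_force: [0.0, 0.3, 0.6]
width: 60.3
```

```bash
python3 -c "
from h import *
want([592,-227,20],-np.pi/2-.108)
o=get_obs();e=o['ee_pos']
im=get_image('side')
P=[(rect(e[0],e[1],-np.pi/2-.108,-10,10,-44,44,z),c) for z,c in ((e[2]-14,(0,255,0)),(e[2]+6,(0,255,255)))]
crop('side',im,P,(270,150,370,220),8,'c4.png')
"
```

```text
t 6.4167 pos [ 591.4 -226.8   18. ] shift [-0.1  0.6 -2. ] roll 0.0011 F [0.  0.3 0.6] w 60.3
```

View pics/c4.png

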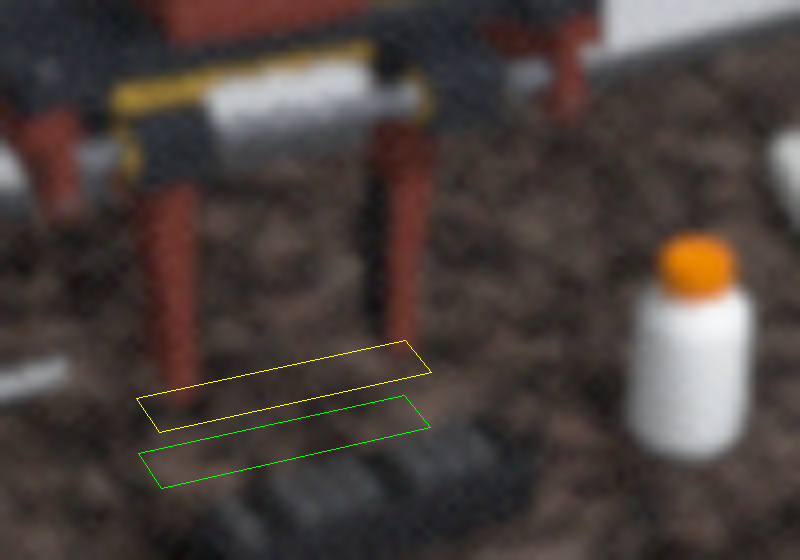

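The images show the fingertips about 20 mm higher than the interface text says, so they passed over segment b. I'll lower them step by step and watch the force.

Call:
{"api": "move_arm", "payload": {"deltas": [[80,0,0,0.004,0],[80,0,0,0.007,0],[80,0,0,0.009,0],[80,0,0,0.01,0],[80,0,0,0.01,0]]}}

```text
t: 6.88
ee_pos: [592.6, -227.2, 9.5]
orientation: [-2.337, -2.099, 0.0]
ft_force: [0.5, -1.0, 0.6]
width: 60.4
```

Call:
{"api": "move_arm", "payload": {"deltas": [[80,0,0,0.002,0],[80,0,0,0.004,0],[80,0,0,0.004,0],[80,0,0,0.004,0]]}}

```text
t: 7.22
ee_pos: [592.6, -227.0, 5.5]
orientation: [-2.337, -2.099, 0.0]
ft_force: [0.4, -0.2, 0.9]
width: 60.0
```

```bash
python3 -c "
from h import *
want([592,-227,20],-np.pi/2-.108)
o=get_obs();e=o['ee_pos']
im=get_image('side')
P=[(rect(e[0],e[1],-np.pi/2-.108,-10,10,-44,44,z),c) for z,c in ((0,(0,255,0)),(e[2]+6,(0,255,255)))]
crop('side',im,P,(270,150,370,220),8,'c5.png')
"
```

```text
t 7.2167 pos [ 592.6 -227.     5.5] shift [ -0.1  -0.6 -14.5] roll 0.0011 F [ 0.4 -0.2  0.9] w 60.0
```

View pics/c5.png

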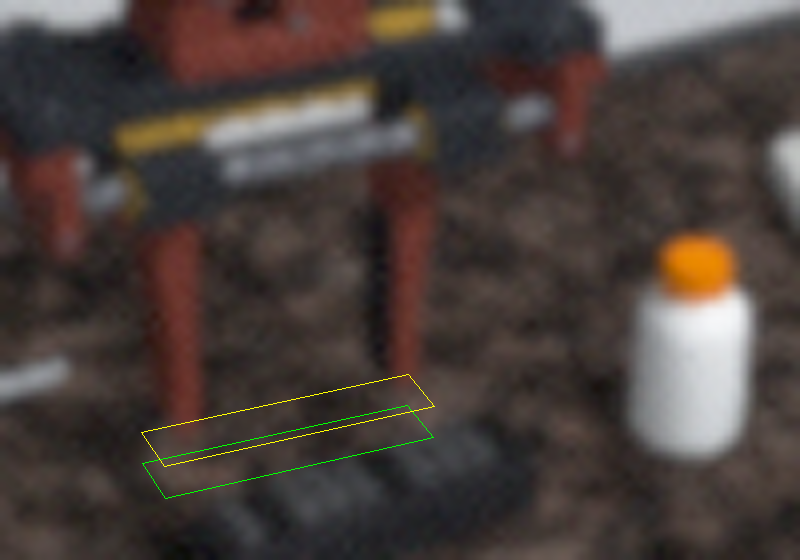

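Call:
{"api": "move_arm", "payload": {"deltas": [[80,0,-0.001,0.002,0],[80,0,-0.003,0.004,0],[80,0,-0.003,0.005,0],[80,0,-0.003,0.005,0]]}}

```text
t: 7.6
ee_pos: [589.3, -226.6, 0.2]
orientation: [-2.337, -2.099, 0.001]
ft_force: [0.6, -0.5, -1.0]
width: 60.2
```

Call:
{"api": "move_arm", "payload": {"deltas": [[80,-0.008,0,0,0],[80,-0.016,0,0,0],[80,-0.024,0,0,0],[80,-0.032,0,0,0],[80,-0.04,0,0,0]]}}

```text
t: 8.02
ee_pos: [585.4, -267.6, 0.7]
orientation: [2.338, 2.099, 0.0]
ft_force: [1.1, 0.1, 0.8]
width: 60.2
```

```bash
cat >look.py <<'E'
from h import *
import sys
want([565,-482,2],-np.pi/2-.108)
im=get_image('side'); yaw=-np.pi/2-.108
P=[(rect(565,-481,yaw,-50,50,-75,75,2),(0,255,0))]
if len(sys.argv)>2:
  for a in sys.argv[2:]:
    x,y,t=map(float,a.split(',')); P.append((rect(x,y,-np.pi/2+t,-14,14,-52,52,20),(0,255,255)))
crop('side',im,P,(280,180,420,300),5,sys.argv[1])
for n in ['seg_b_mid','seg_b_end1','bottle','vial']: print(n,[(round(d['conf'],2),[round(float(v)) for v in d['location']]) for d in place_of('side',n)][:5])
E
python3 look.py c6.png
```

```text
t 8.0167 pos [ 585.4 -267.6    0.7] shift [-215.3    2.7   -1.3] roll 0.0004 F [1.1 0.1 0.8] w 60.2
seg_b_mid [(0.59, [587, -294, 7]), (0.54, [489, -148, 13])]
seg_b_end1 [(0.86, [637, -301, 12]), (0.78, [481, -199, 7]), (0.61, [535, -285, 9]), (0.59, [497, -93, 7])]
bottle [(0.59, [706, -274, 4]), (0.51, [585, -295, 10])]
vial [(0.82, [692, -400, 2])]
```

View pics/c6.png

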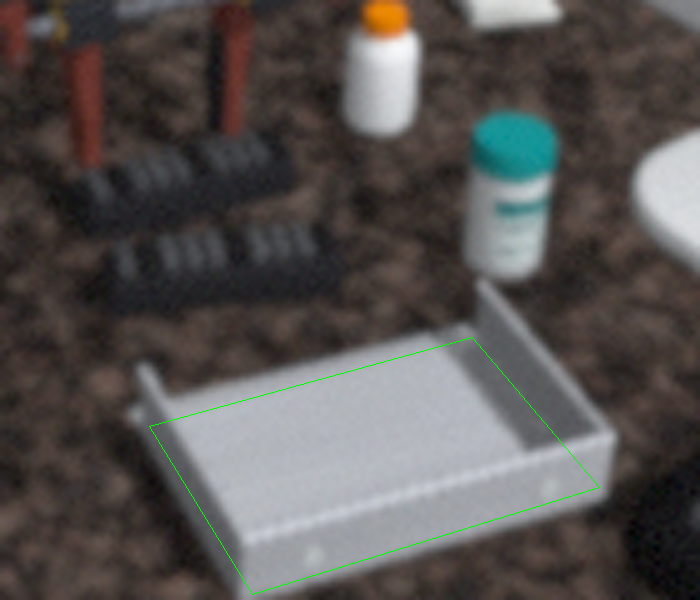

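Call:
{"api": "move_arm", "payload": {"deltas": [[80,-0.008,0.001,0,0],[80,-0.016,0.001,0,0],[80,-0.024,0.001,0,0],[80,-0.032,0.001,0,0],[80,-0.04,0.001,0,0]]}}

```text
t: 8.68
ee_pos: [582.0, -307.2, 0.5]
orientation: [-2.337, -2.099, -0.0]
ft_force: [-0.3, 1.8, -0.5]
width: 60.0
```

Call:
{"api": "move_arm", "payload": {"deltas": [[80,-0.008,0,0,0],[80,-0.016,0,0,0],[80,-0.024,0,0,0],[80,-0.032,0,0,0],[80,-0.04,0,0,0]]}}

```text
t: 9.1
ee_pos: [577.8, -347.0, 0.5]
orientation: [-2.337, -2.099, 0.0]
ft_force: [0.3, 0.9, -0.5]
width: 59.9
```

```bash
python3 look.py c7.png
```

```text
t 9.1 pos [ 5.778e+02 -3.470e+02  5.000e-01] shift [-135.6    1.7   -1.5] roll 0.0009 F [ 0.3  0.9 -0.5] w 59.9
seg_b_mid [(0.76, [580, -372, 10]), (0.62, [487, -148, 11])]
seg_b_end1 [(0.85, [632, -379, 11]), (0.74, [530, -364, 10]), (0.6, [494, -91, 9])]
bottle [(0.59, [515, -396, 11]), (0.45, [707, -276, 5])]
vial [(0.71, [630, -379, 11]), (0.56, [696, -397, 2]), (0.52, [480, -22, -2])]
```

View pics/c7.png

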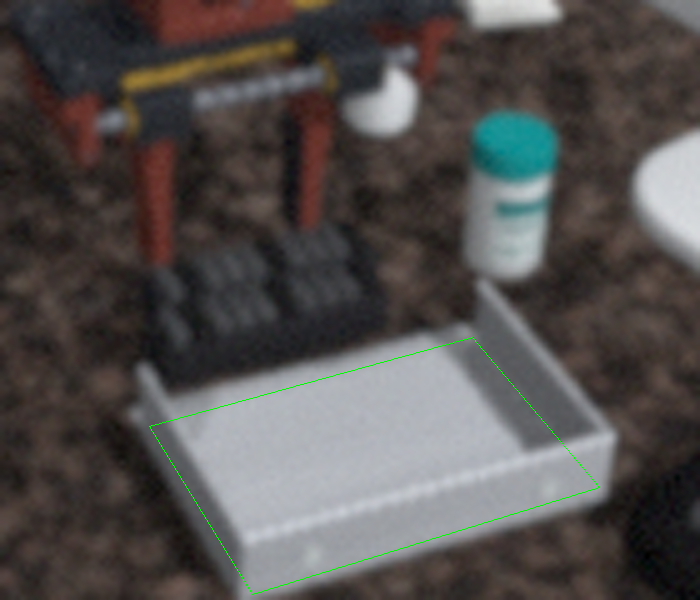

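Call:
{"api": "move_arm", "payload": {"deltas": [[80,-0.008,0,-0.001,0],[80,-0.016,0,-0.001,0],[80,-0.024,0,-0.001,0],[80,-0.032,0,-0.001,0],[80,-0.04,0,-0.001,0]]}}

```text
t: 9.77
ee_pos: [573.5, -386.7, 1.6]
orientation: [-2.337, -2.099, -0.0]
ft_force: [0.7, 3.1, 0.9]
width: 60.6
```

```bash
python3 look.py c8.png
```

```text
t 9.7667 pos [ 573.5 -386.7    1.6] shift [-95.7   1.7  -0.4] roll 0.0007 F [0.7 3.1 0.9] w 60.6
seg_b_mid [(0.72, [487, -147, 10])]
seg_b_end1 [(0.82, [479, -201, 10]), (0.7, [627, -420, 15]), (0.59, [524, -404, 11]), (0.56, [493, -88, 8]), (0.38, [693, -401, 1])]
bottle [(0.48, [480, -21, -4])]
vial []
```

View pics/c8.png

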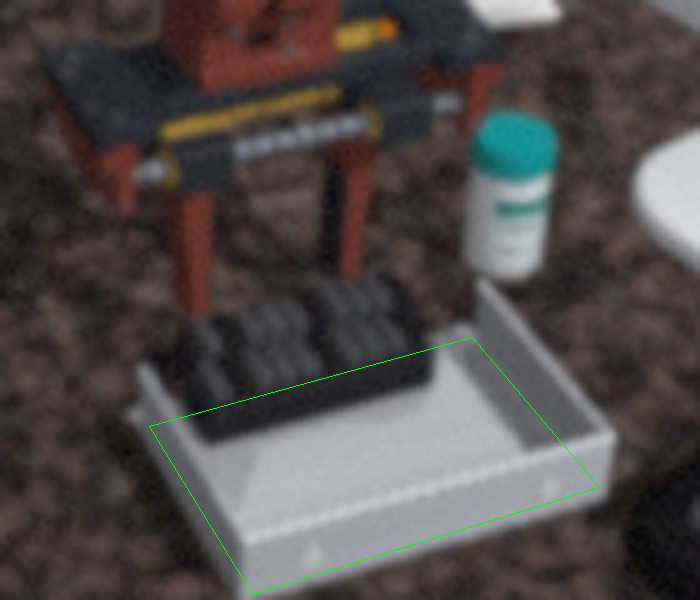

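Call:
{"api": "move_arm", "payload": {"deltas": [[80,-0.008,0,0,0],[80,-0.016,0,0,0],[80,-0.024,0,0,0],[80,-0.032,0,0,0],[80,-0.04,0,0,0]]}}

```text
t: 10.43
ee_pos: [569.3, -426.7, 1.6]
orientation: [2.337, 2.099, 0.0]
ft_force: [0.6, 3.1, 2.4]
width: 60.5
```

Call:
{"api": "move_arm", "payload": {"deltas": [[80,-0.006,0,0,0],[80,-0.012,0,0,0],[80,-0.018,0,0,0],[80,-0.024,0,0,0]]}}

```text
t: 10.77
ee_pos: [566.7, -450.1, 1.6]
orientation: [-2.337, -2.099, -0.0]
ft_force: [0.8, 3.3, 2.7]
width: 60.4
```

```bash
python3 look.py c9.png
```

```text
t 10.7667 pos [ 566.7 -450.1    1.6] shift [-31.9   1.7  -0.4] roll 0.001 F [0.8 3.3 2.7] w 60.4
seg_b_mid [(0.73, [490, -148, 8]), (0.59, [568, -473, 14])]
seg_b_end1 [(0.95, [517, -468, 10]), (0.91, [480, -199, 9]), (0.66, [621, -481, 11]), (0.64, [492, -91, 10])]
bottle []
vial [(0.54, [694, -399, 2])]
```

View pics/c9.png

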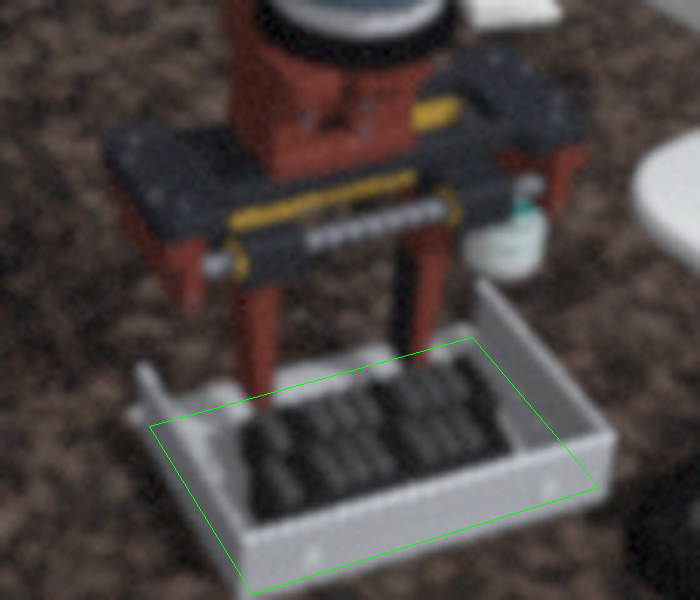

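Call:
{"api": "move_arm", "payload": {"deltas": [[80,0.008,0,0,0],[80,0.02,0,0,0],[80,0.03,0,-0.005,0],[80,0.035,0,-0.03,0],[80,0.035,0,-0.06,0]]}}

```text
t: 11.43
ee_pos: [569.1, -410.8, 59.8]
orientation: [-2.33, -2.098, 0.002]
ft_force: [-0.0, -0.4, -0.3]
width: 60.2
```

Call:
{"api": "move_arm", "payload": {"deltas": [[80,0,0,-0.03,0],[80,0,0,-0.07,0],[80,0,-0.01,-0.11,0],[80,0,-0.04,-0.14,0],[80,0,-0.08,-0.14,0]]}}

```text
t: 11.85
ee_pos: [495.5, -407.4, 209.1]
orientation: [2.324, 2.094, 0.003]
ft_force: [-0.0, -0.7, 0.6]
width: 60.1
```

Call:
{"api": "move_arm", "payload": {"deltas": [[80,0.04,-0.01,0,0],[80,0.08,-0.02,0,0],[80,0.12,-0.03,0,0],[80,0.16,-0.04,0,0],[80,0.19,-0.05,0,0]]}}

```text
t: 12.27
ee_pos: [460.3, -208.3, 201.8]
orientation: [-2.336, -2.1, -0.001]
ft_force: [0.9, -1.0, -0.1]
width: 60.4
```

```bash
python3 - <<'E'
from h import *
yaw=-np.pi/2-.108
im=get_image('top'); P=[(rect(565,-482,yaw,-62,53,-78,78,0),(0,255,0))]
crop('top',im,P,(300,130,460,260),5,'f_top.png')
for n in ['seg_b_mid','seg_b_end1','bottle','vial','timer']: print(n,[(round(d['conf'],2),[round(float(v)) for v in d['location']]) for d in place_of('top',n)][:6])
im=get_image('side'); crop('side',im,[],(280,160,440,290),5,'f_side.png')
for n in ['seg_b_mid','seg_b_end1','bottle','vial','timer']: print(n,[(round(d['conf'],2),[round(float(v)) for v in d['location']]) for d in place_of('side',n)][:6])
E
```

```text
seg_b_mid [(0.57, [572, -477, 11])]
seg_b_end1 [(0.97, [625, -481, 10]), (0.6, [515, -471, 13]), (0.27, [571, -476, 15])]
bottle [(0.69, [508, -494, 9]), (0.47, [704, -279, -2])]
vial [(0.66, [694, -394, -2])]
timer [(0.69, [478, -24, 2])]
seg_b_mid [(0.91, [567, -477, 12]), (0.77, [486, -147, 10]), (0.72, [694, -398, 2])]
seg_b_end1 [(0.92, [491, -89, 6]), (0.81, [519, -466, 12]), (0.64, [477, -200, 6])]
bottle [(0.8, [707, -275, 8])]
vial [(0.67, [696, -397, 2])]
timer [(0.94, [480, -20, -4])]
```

View pics/f_top.png

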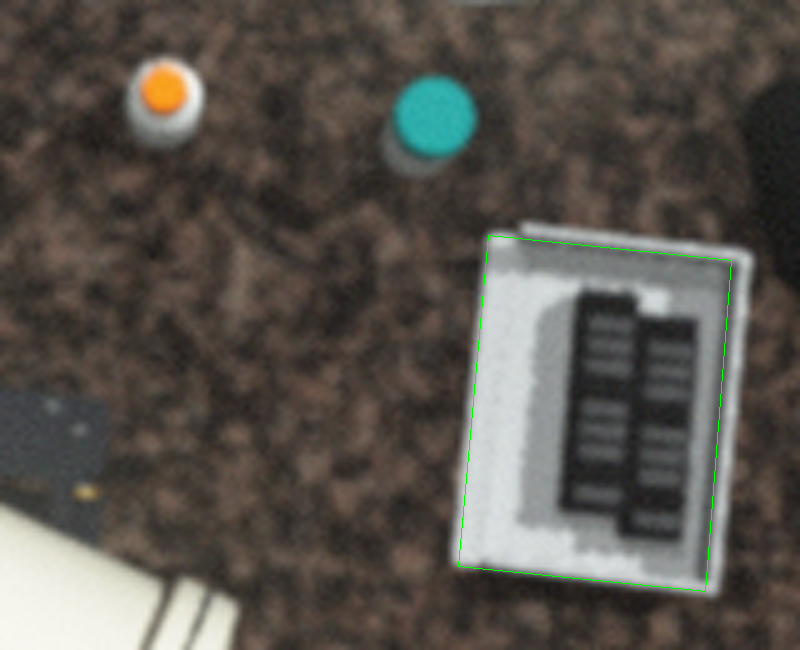

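View pics/f_side.png

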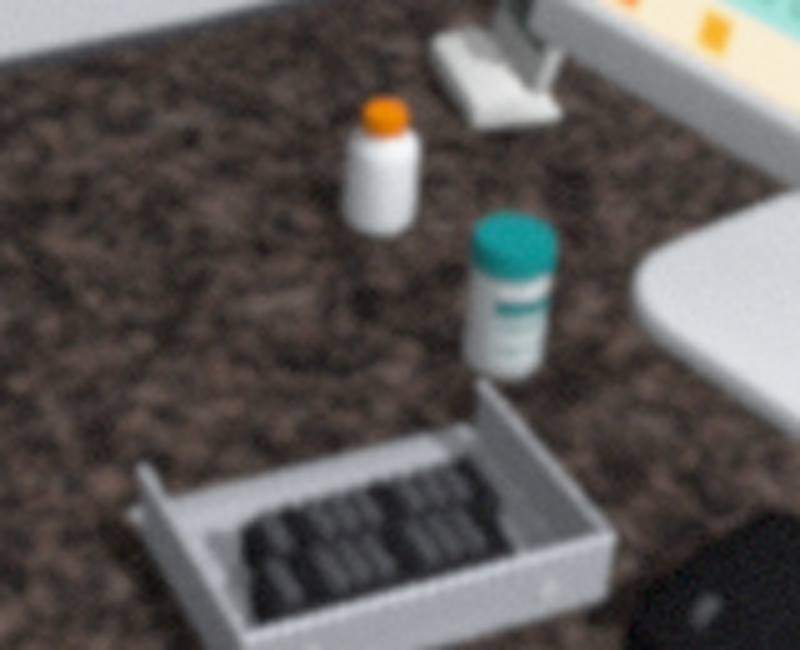

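Both segments lie flat and fully inside the tray, at crop pixels x 560–700, y 290–540 in the top view. The bottle and vial haven't moved, and the arm is clear.

```bash
python3 -c "
from workcell import *
print(close_job(), get_obs()['t'])"
```

```text
the job is handed in; nothing more can be done
the job is handed in; nothing more can be done
```

Both black segments are in the discard tray, and I handed the job in at about 13 s of the 40 s allowed. I pushed the rear segment with the half-open fingers and it carried the front one ahead of it over the lip.

- **Segments:** The last top and side pictures show both lying flat and side by side. The rear edge of the back one is roughly 30 mm past the start of the tray floor, and both are clear of the side walls.
- **Bystanders:** The vial, bottle and timer still measure where they started, within the few millimetres the networks are good to. The white look-alike was not touched. It still measured in place in the side view; the last top view did not report it, with the arm close to it.
- **Forces:** The wrist force readings, taken at the end of each move, stayed under 5 N.

**Fingertip mismatch:** The first pass went over the top of the rear segment without moving it. In the pictures the fingertips stood about 6–8 mm behind the TCP, not 14 mm ahead as the robot description says. I backed off, lowered the fingers in small steps while watching the force, and the second pass worked.

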